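# Count along the ticket rail and restock the third gap

## Task

Starting at the red-ball end, run one fingertip (fingers shut) along the top of the rail at the back of the jar rack, touching the brass plate over the first, second and third gap in turn and none beyond; every gap counts, full or empty. Then push the green jar across the counter into that third gap, all the way home against the back bar. Keep it standing on the counter, do not lift it or tip it over, leave everything else where it stands, and finish clear of it all.

Things in the scene. Friction and masses are not known exactly. Their poses are not given: they have to be found in the camera images.
- rack: Fixed jar rack: seven wooden dividers (6 mm thick, 50 mm high, from x = -30 to +30 mm) make a row of six gaps, 62 mm wide, 68 mm pitch, open in front and above and with no floor: jars slide in on the counter. Origin on the counter, mid-row; y runs along the row, x from the open front to the back. Place varies by some cm, yaw up to 0.2 rad. Two gaps hold jars, two a flat card 2 mm thick.
- rail (a joint): The rail along the back of the rack, over the back ends of the gaps: 20 mm wide, its middle at x = 42 mm in the rack frame, its top 88 mm above the counter and higher than the jars. It is sprung and gives straight down up to 8 mm. Value: how far it is pressed down (m), 0 when free. It starts to give at about 1.5 N; fully down takes about 5 N.
- red_ball: Red ball, 28 mm across, at one end of the rack (which end varies), 20 mm beyond the end divider, its top just below the rail's; counting starts at this end. Origin: its centre.
- black_ball: Black ball, 28 mm across, at the other end of the rack. Origin: its centre.
- jar: The loose jar to push: green contents, green lid (all other jars have brass-coloured lids), white label band, round, 54 mm across, 72 mm high, about 0.17 to 0.34 kg, upright on the counter in front of the rack. Origin: centre of its underside; z up. It slides upright when pushed at about 20 to 35 mm above the counter.
- rail_a: Brass plate in the rail above gap a, 24 mm along the rail and 20 mm wide, flush with the black spacers (44 mm long) between the plates. Origin: centre of its top face. Letters a to f run from the rack's +y end to its -y end, whichever end has the red ball.
- gap_a (a point): Gap a of the rack: the point on the counter where the centre of a jar stands when pushed home in this gap against the dark wooden back bar (front face at x = 27.5 mm in the rack frame, 15 to 35 mm above the counter); y = 170 mm in the rack's frame.
- rail_b: Brass plate in the rail above gap b, 24 mm along the rail and 20 mm wide, flush with the black spacers (44 mm long) between the plates. Origin: centre of its top face. Letters a to f run from the rack's +y end to its -y end, whichever end has the red ball.
- gap_b (a point): Gap b of the rack: the point on the counter where the centre of a jar stands when pushed home in this gap against the dark wooden back bar (front face at x = 27.5 mm in the rack frame, 15 to 35 mm above the counter); y = 102 mm in the rack's frame.
- rail_c: Brass plate in the rail above gap c, 24 mm along the rail and 20 mm wide, flush with the black spacers (44 mm long) between the plates. Origin: centre of its top face. Letters a to f run from the rack's +y end to its -y end, whichever end has the red ball.
- gap_c (a point): Gap c of the rack: the point on the counter where the centre of a jar stands when pushed home in this gap against the dark wooden back bar (front face at x = 27.5 mm in the rack frame, 15 to 35 mm above the counter); y = 34 mm in the rack's frame.
- rail_d: Brass plate in the rail above gap d, 24 mm along the rail and 20 mm wide, flush with the black spacers (44 mm long) between the plates. Origin: centre of its top face. Letters a to f run from the rack's +y end to its -y end, whichever end has the red ball.
- gap_d (a point): Gap d of the rack: the point on the counter where the centre of a jar stands when pushed home in this gap against the dark wooden back bar (front face at x = 27.5 mm in the rack frame, 15 to 35 mm above the counter); y = -34 mm in the rack's frame.
- rail_e: Brass plate in the rail above gap e, 24 mm along the rail and 20 mm wide, flush with the black spacers (44 mm long) between the plates. Origin: centre of its top face. Letters a to f run from the rack's +y end to its -y end, whichever end has the red ball.
- gap_e (a point): Gap e of the rack: the point on the counter where the centre of a jar stands when pushed home in this gap against the dark wooden back bar (front face at x = 27.5 mm in the rack frame, 15 to 35 mm above the counter); y = -102 mm in the rack's frame.
- rail_f: Brass plate in the rail above gap f, 24 mm along the rail and 20 mm wide, flush with the black spacers (44 mm long) between the plates. Origin: centre of its top face. Letters a to f run from the rack's +y end to its -y end, whichever end has the red ball.
- gap_f (a point): Gap f of the rack: the point on the counter where the centre of a jar stands when pushed home in this gap against the dark wooden back bar (front face at x = 27.5 mm in the rack frame, 15 to 35 mm above the counter); y = -170 mm in the rack's frame.
- stock1: Loose stock jar with red contents, 54 mm across, 72 mm high, standing in one of the gaps (never the third from either end); a bystander, not to be disturbed. Origin: centre of its underside.
- stock2: Loose stock jar with orange contents, 54 mm across, 72 mm high, standing in one of the gaps (never the third from either end); a bystander, not to be disturbed. Origin: centre of its underside.
- side_jar: Larger loose jar with red contents, 66 mm across, 90 mm high, left of the work; a bystander, not to be disturbed. Origin: centre of its underside.
- oil: Oil bottle, amber glass, 60 mm across, 200 mm high, beyond the left end of the rack; a bystander, not to be disturbed. Origin: centre of its underside.
- tin: Tin with a yellow band, 74 mm across, 60 mm high, right of the work; a bystander, not to be disturbed. Origin: centre of its underside.
- carton: Black carton, 60 x 140 x 50 mm, behind the rack; a bystander, not to be disturbed. Origin: centre of its underside.
- bowl: White bowl, 110 mm across, 45 mm high, beyond the right end of the rack; a bystander, not to be disturbed. Origin: centre of its underside.
There are look-alikes about, which are no part of the job. Of the things that look like the jar, take the one that is farthest from the robot's base at the start.

How it is judged:
On the way, in this order (a step that is already met when the one before it is completed fails the run):
1. a fingertip touches the rail's brass plate over the first gap, counted from the red ball (((y of red_ball in the frame of rack above 0 m and contact force between the fingers and rail_a above 0.3 N) or (not (y of red_ball in the frame of rack above 0 m) and contact force between the fingers and rail_f above 0.3 N))), for 0.05 s.
2. a fingertip touches the rail's brass plate over the second gap, counted from the red ball (((y of red_ball in the frame of rack above 0 m and contact force between the fingers and rail_b above 0.3 N) or (not (y of red_ball in the frame of rack above 0 m) and contact force between the fingers and rail_e above 0.3 N))), for 0.05 s.
3. a fingertip touches the rail's brass plate over the third gap, counted from the red ball (((y of red_ball in the frame of rack above 0 m and contact force between the fingers and rail_c above 0.3 N) or (not (y of red_ball in the frame of rack above 0 m) and contact force between the fingers and rail_d above 0.3 N))), for 0.05 s.
4. the green jar is pushed home in the third gap (((y of red_ball in the frame of rack above 0 m and horizontal distance between jar and gap_c below 0.01 m) or (not (y of red_ball in the frame of rack above 0 m) and horizontal distance between jar and gap_d below 0.01 m)) and angle between jar's own z axis and vertical below 0.1 rad), for 0.2 s.
At the end, for the whole second after the job is handed in: The green jar stands upright (within 0.1 rad) on the counter, at rest, in the third gap counted from the red ball, its centre within 10 mm of its home point against the back bar (all of step 4 and linear speed of jar below 0.02 m/s and height (world z) of jar below 0.004 m); the robot touches nothing.
It fails at once if the green jar is lifted off the counter (more than 12 mm) (height (world z) of jar above 0.012 m).
It fails at once if the green jar is tipped (more than 0.4 rad) (angle between jar's own z axis and vertical above 0.4 rad).
It fails at once if a finger touches a brass plate beyond the third gap ((y of red_ball in the frame of rack above 0 m and (contact force between the fingers and rail_d above 0.3 N or contact force between the fingers and rail_e above 0.3 N or contact force between the fingers and rail_f above 0.3 N)) or (not (y of red_ball in the frame of rack above 0 m) and (contact force between the fingers and rail_a above 0.3 N or contact force between the fingers and rail_b above 0.3 N or contact force between the fingers and rail_c above 0.3 N))).
It fails at once if a bystander (stock jars, large jar, oil bottle, tin, carton, bowl) is moved more than 15 mm or knocked over (distance of any of stock1, stock2, side_jar, oil, tin, carton, bowl from where it was at the start of the episode above 0.015 m or angle between any of stock1, stock2, side_jar, oil, tin, carton, bowl's own z axis and vertical above 0.3 rad).
It also fails if it takes over 64 s, if anything falls off the work surface, if the arm or the gripper's body presses on something with over 40 N, if the wrist force passes 120 N, or if a joint passes its speed limit or range.

## Robot

A 7-joint arm with a two-finger parallel gripper is mounted at the origin on the work surface. World frame = base frame: x ahead of the robot, y to its left, z up, the work surface at z = 0. Lengths are in m, angles in rad, forces in N, time in s.
With the tool pointing down it reaches from about 0.4 to 0.85 m from the base axis. Payload 10.4 kg.
Tool frame: the origin (TCP) lies midway between the tips of the shut fingers; the grasp point (between the pads) lies 19 mm behind it (manip.hold_point_z is the distance from the TCP to the grasp point, in m); z points along the fingers, y is the line along which they close (so a half turn about z gives the same grasp; the last joint's range is limited). The gripper opens to 85 mm and grips with 20 to 120 N. Pads are 22 mm wide; open, the fingers measure 114 mm over their backs; the gripper's body (76 mm by 85 mm) begins 54 mm behind the grasp point. The pads swing forward as they close: fully open they stand 13 mm farther back than shut.
Start: joints at [-1.139, 0.332, -0.065, 1.46, 0.022, 1.35, -0.088], TCP at [0.275, 0.561, 0.231] pointing down, gripper open.
Joint ranges: [-2.6, 2.6], [-0.5, 2.12], [-1.47, 1.34], [0.16, 2.42], [-1.27, 4.41], [0.06, 2.06], [-2.6, 2.6]. Speed limits (rad/s): [2.22, 2.22, 2.79, 2.79, 3.14, 3.14, 3.14].

## Interface

Orientations are given as a unit quaternion [x, y, z, w].
In Python, from workcell import manip, eyes, job gives the robot as it stands.
- The arm moves only by the shell command python3 -m crank 'ROWS' [FORCE]. ROWS is JSON, a list that holds one entry, the list of rows, each a list of 7 numbers: the finger opening in cm, from 0 to 8.54, then the shift along the world's x, y, z in cm, then the turn, a rotation vector about the world's x, y, z in degrees. In form: [[[hand, x, y, z, ax, ay, az], ...]]. A call has 1 to 20 rows; each row shifts and turns the commanded pose from where the row before left it; what a row does not reach is not made up. A row lasts 1/8 s, in which the tool goes at most 62.5 mm and 10.7 degrees, less where a joint would pass 70% of its speed; a pose out of reach is approached as far as the arm can. A call with a gripper value outside its range is refused whole. The fingers move at their own pace and stop on an object; FORCE is the grip in N (left out, the last holds). Time passes only in rows, so rows that do not move let the fingers close. It gives the time, the measured TCP pose, the force, the opening and the grip force at its end, in the units of the state.
- manip.get_obs(): the state, without advancing time (a new reading comes with each control period).
- eyes.camera(name): name is "side" or "top" or "wrist"; returns (picture, depth): 480x640x3 uint8, red, green, blue; 480x640 float32, m along the optical axis (not along the pixel's ray), 0 where there is no reading.
- eyes.camera_params(name): a dict with "fx", "fy", "cx", "cy" (pixels), "world_from_camera" (4x4, takes a point from camera to world coordinates); the wrist camera has in their place "hand_eye" (4x4, takes a point from camera to tool coordinates, whose origin is the TCP and whose axes are the flange's). Camera axes: x right, y down, z forward; pixel columns grow to the right and rows downward; lengths in m; the calibration is good to about 2 mm. The wrist camera is an equidistant fisheye: a pixel r from the principal point sees the ray r / f radians off the axis. A picture is of the moment at which its call begins: read the wrist's pose just before it. camera_params takes no time and is no camera call.
- job.hand_in(): hands the job in; it is judged then, once.
The state is a dict: "clock": time; "joint_pos": joint angles; "joint_velocities": joint speeds; "tau": joint torques, N m; "position": TCP position; "ee_rot": TCP orientation; "ft_force": force on the tool from outside, world axes, zero at the start; "torque": the same for the moment, N m; "grip_width": opening from 0.0 (shut) to 1.0 (fully open); "grasp_force": force on a finger pad.
Only numpy, scipy, OpenCV 4.12 (cv2) and the standard library are available. Lean on these libraries where they do the work, as an engineer would, in place of code of your own. Each camera call takes 0.05 s, during which the arm holds its last target. There are 200 camera calls.

## Working session

There is one attempt and no reset: what is moved stays moved. The work goes in short steps, Python scripts to look and compute and a shell command to move; the robot and the scene stay as the last step left them, time stands still between calls to the robot, and variables do not carry over. Pictures are saved under pics/ and viewed, at most 10 in all, crops included, and the job is handed in when it is done.

```bash
mkdir -p pics; ls; python3 - <<'E'
from workcell import manip, eyes, job
import cv2,numpy as np
o=manip.get_obs();print(o['clock'],o['position'],o['ee_rot'],o['grip_width'],o['ft_force'])
for n in ['top','side']:
    p,d=eyes.camera(n);cv2.imwrite(f'pics/{n}0.png',p[:,:,::-1]);np.savez(f'pics/{n}0.npz',p=p,d=d)
    print(n,eyes.camera_params(n))
E
```

```text
pics
0.0 [0.2743861  0.56114114 0.23050343] [ 2.25430812e-01  9.74258916e-01 -7.07433569e-04 -1.17464850e-04] 1.0017881445233887 [-0.5613714  -0.65912917  0.45121846]
top {'fx': 590.116466704434, 'fy': 590.116466704434, 'cx': 319.4672918676565, 'cy': 229.0410493188702, 'world_from_camera': array([[ 0.07493484, -0.9745533 ,  0.21125966,  0.29704575],
       [-0.99718674, -0.07362362,  0.01407694, -0.01160523],
       [ 0.00183498, -0.21172018, -0.9773286 ,  1.23031077],
       [ 0.        ,  0.        ,  0.        ,  1.        ]])}
side {'fx': 617.3741318497671, 'fy': 617.3741318497671, 'cx': 311.00550987779917, 'cy': 243.26167171888824, 'world_from_camera': array([[ 0.96535232, -0.14083417,  0.21968303,  0.30725236],
       [-0.2606099 , -0.56328601,  0.78408632, -0.89219467],
       [ 0.01331823, -0.81417112, -0.58047223,  0.77174086],
       [ 0.        ,  0.        ,  0.        ,  1.        ]])}
```

View pics/top0.png

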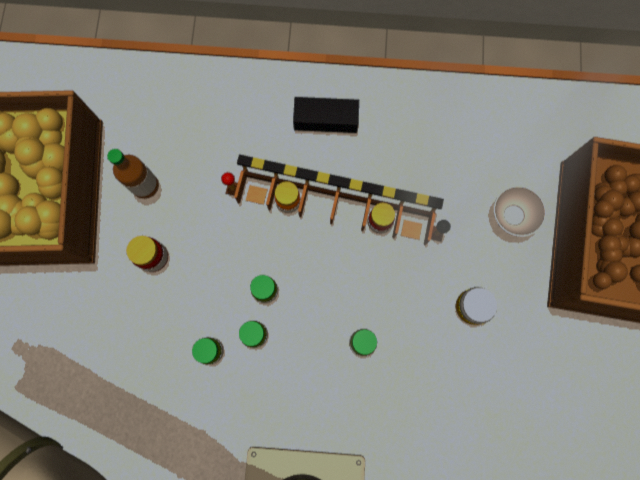

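View pics/side0.png

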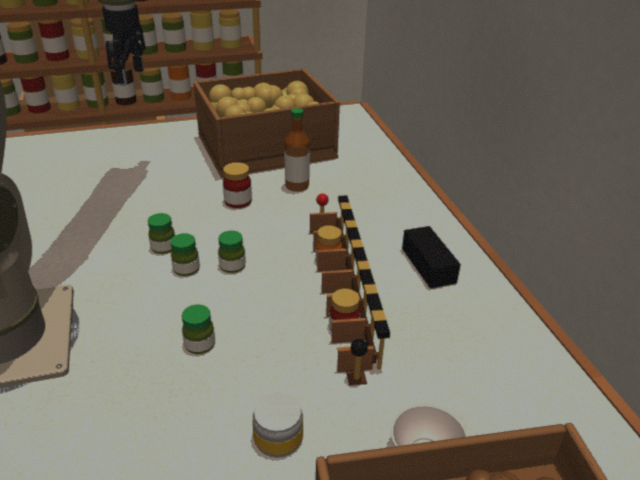

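The top view shows the red ball at (228,179), the black ball at (444,226) and the rail between (240,160) and (440,203). There are four green lids at (262,288), (252,334), (205,350) and (364,342). Gaps a to f hold card, jar, empty, empty, jar, card. The side view agrees. Next I measure.

```bash
cat > h.py <<'E'
import numpy as np,cv2
from workcell import eyes
def ray(n,u,v):
    P=eyes.camera_params(n);T=P['world_from_camera']
    return T[:3,3],T[:3,:3]@np.array([(u-P['cx'])/P['fx'],(v-P['cy'])/P['fy'],1])
def onz(n,u,v,z):
    o,d=ray(n,u,v);return o+d*(z-o[2])/d[2]
def dep(n,u,v,D):
    o,d=ray(n,u,v);return o+d*D
def blobs(p,lo,hi,amin,roi=None):
    h=cv2.cvtColor(p,cv2.COLOR_RGB2HSV);m=cv2.inRange(h,np.array(lo),np.array(hi))
    if roi: k=np.zeros_like(m);x0,y0,x1,y1=roi;k[y0:y1,x0:x1]=1;m=m*k
    n,l,s,c=cv2.connectedComponentsWithStats(m)
    return [(c[i],s[i][4],l==i) for i in range(1,n) if s[i][4]>=amin]
def tri(a,b):
    (o1,d1),(o2,d2)=a,b
    s=np.linalg.lstsq(np.stack([d1,-d2],1),o2-o1,rcond=None)[0]
    return (o1+d1*s[0]+o2+d2*s[1])/2, np.linalg.norm(o1+d1*s[0]-o2-d2*s[1])
E
python3 - <<'E'
from h import *
np.set_printoptions(precision=4,suppress=True)
for n in ['top','side']:
    f=np.load(f'pics/{n}0.npz');p,d=f['p'],f['d']
    rois={'top':dict(g=(180,260,400,370),r=(215,165,240,190),k=(435,215,455,236),br=(225,145,450,215)),
          'side':dict(g=(140,205,250,345),r=(312,190,332,208),k=(348,338,370,356),br=(336,195,392,335))}[n]
    for nm,lo,hi,am in [('g',(45,100,40),(80,255,255),60),('r',(0,150,60),(8,255,255),20),('k',(0,0,0),(179,255,60),30),('br',(15,90,90),(35,255,255),15)]:
        for c,a,m in blobs(p,lo,hi,am,rois[nm]):
            D=np.median(d[m]);print(n,nm,c,a,'depthpt',dep(n,*c,D),'plane',onz(n,*c,{'g':.072,'r':.072,'k':.072,'br':.088}[nm]))
E
```

```text
top g [262.281  287.0517] 484 depthpt [0.4227 0.1086 0.0707] plane [0.4226 0.1085 0.072 ]
top g [251.227  333.3151] 511 depthpt [0.3318 0.1213 0.0711] plane [0.3317 0.1212 0.072 ]
top g [363.8202 341.8933] 506 depthpt [ 0.3318 -0.097   0.0711] plane [ 0.3318 -0.0969  0.072 ]
top g [204.7364 350.2907] 516 depthpt [0.293  0.2073 0.0707] plane [0.293  0.2071 0.072 ]
top r [227.6667 178.6179] 123 depthpt [0.6358 0.1986 0.0812] plane [0.6385 0.2002 0.072 ]
top br [257.2185 163.1849] 119 depthpt [0.6712 0.1412 0.087 ] plane [0.6708 0.1411 0.088 ]
top br [289.8361 170.2377] 122 depthpt [0.6612 0.0739 0.0869] plane [0.6609 0.0738 0.088 ]
top br [322.5528 177.4715] 123 depthpt [0.651  0.0066 0.0868] plane [0.6507 0.0066 0.088 ]
top br [355.44 184.64] 125 depthpt [ 0.6409 -0.0606  0.0873] plane [ 0.6407 -0.0605  0.088 ]
top br [286.0408 192.4853] 441 depthpt [0.6184 0.0787 0.0712] plane [0.6138 0.0774 0.088 ]
top br [256.0316 194.3509] 285 depthpt [0.6288 0.1483 0.0013] plane [0.6054 0.1371 0.088 ]
top br [388.439  191.8618] 123 depthpt [ 0.6307 -0.1276  0.0875] plane [ 0.6306 -0.1276  0.088 ]
[... 806 characters left out ...]
0.0888] plane [0.6707 0.1468 0.088 ]
side br [350.2821 223.3462] 78 depthpt [0.66   0.0781 0.0884] plane [0.6602 0.0786 0.088 ]
side br [338.0364 232.3091] 55 depthpt [0.6342 0.0754 0.0727] plane [0.627  0.0542 0.088 ]
side br [356.2921 243.1348] 89 depthpt [0.65   0.0105 0.0882] plane [0.6501 0.0108 0.088 ]
side br [362.8384 264.8182] 99 depthpt [ 0.64   -0.057   0.0881] plane [ 0.64   -0.0569  0.088 ]
side br [370.1034 288.5   ] 116 depthpt [ 0.6299 -0.1246  0.0886] plane [ 0.6302 -0.1239  0.088 ]
side br [346.381  298.0952] 420 depthpt [ 0.5887 -0.1211  0.0726] plane [ 0.5825 -0.1381  0.088 ]
side br [378.0672 315.    ] 134 depthpt [ 0.6198 -0.192   0.0885] plane [ 0.6201 -0.1915  0.088 ]
```

The target jar is the one at about (0.422, 0.106), 0.436 m from the base; the other three are within 0.36 m. The red ball is on the +y side, so the order is plates a, b, c and the gap is c. Rack yaw is about -8.5°. I move above plate a with the hand shut, then look with the wrist camera.

```bash
python3 -m crank '[[[0,2,-3.4,0,0,0,1.5],[0,2,-3.4,0,0,0,1.5],[0,2,-3.4,0,0,0,1.5],[0,2,-3.4,0,0,0,1.5],[0,2,-3.4,0,0,0,1.5],[0,2,-3.4,0,0,0,1.5],[0,2,-3.4,0,0,0,1.5],[0,2,-3.4,0,0,0,1.5],[0,2,-3.4,0,0,0,1.5],[0,2,-3.4,0,0,0,1.5],[0,2,-3.4,0,0,0,1.5],[0,2,-3.4,0,0,0,1.0],[0,3,0,-0.5,0,0,0],[0,3,0,-0.5,0,0,0],[0,3,0,-0.5,0,0,0],[0,3,0,-0.5,0,0,0],[0,0,0,0,0,0,0]]]' 
python3 - <<'E'
from h import *
from workcell import manip
o=manip.get_obs();p,d=eyes.camera('wrist');print(o['clock'],o['position'],o['ee_rot'],eyes.camera_params('wrist'))
np.savez('pics/w1.npz',p=p,d=d,pos=o['position'],q=o['ee_rot']);cv2.imwrite('pics/w1.png',p[:,:,::-1])
E
```

```text
clock: 2.22
position: [0.6352, 0.1529, 0.2096]
ee_rot: [0.075, 0.997, -0.001, -0.001]
ft_force: [-0.8, -0.1, -0.1]
grip_width: 0.001
grasp_force: 0.0
2.225 [0.63519924 0.15288773 0.20957911] [ 7.50616837e-02  9.97178159e-01 -8.02369762e-04 -9.04467312e-04] {'fx': 371.64829954431775, 'fy': 371.64829954431775, 'cx': 321.2892003895241, 'cy': 243.53551628014216, 'hand_eye': array([[-1.12395043e-03, -9.45442610e-01, -3.25786751e-01,
         8.34823484e-02],
       [ 9.99998769e-01, -1.41920669e-03,  6.68625792e-04,
        -9.71290651e-06],
       [-1.09450605e-03, -3.25785599e-01,  9.45443042e-01,
        -1.43504118e-01],
       [ 0.00000000e+00,  0.00000000e+00,  0.00000000e+00,
         1.00000000e+00]])}
```

View pics/w1.png

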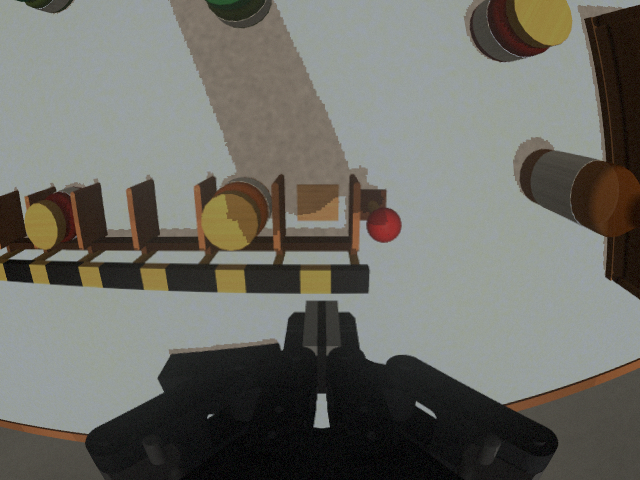

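The wrist view shows plates a to d at about (315,278), (231,278), (154,277) and (92,274), the red ball at (384,225), and the shut fingertips at (321,305). I cast these to z = 0.088.

```bash
cat >> h.py <<'E'
from scipy.spatial.transform import Rotation as R
def wray(u,v,pos,q):
    P=eyes.camera_params('wrist');H=P['hand_eye'];x,y=u-P['cx'],v-P['cy'];r=np.hypot(x,y);t=r/P['fx']
    c=np.array([x/r*np.sin(t),y/r*np.sin(t),np.cos(t)]);M=R.from_quat(q).as_matrix()
    return pos+M@H[:3,3], M@H[:3,:3]@c, c[2]
def wonz(u,v,pos,q,z):
    o,d,_=wray(u,v,pos,q);return o+d*(z-o[2])/d[2]
E
python3 - <<'E'
from h import *
np.set_printoptions(precision=4,suppress=True)
f=np.load('pics/w1.npz');p,d,pos,q=f['p'],f['d'],f['pos'],f['q']
for c,a,m in blobs(p,(15,90,90),(35,255,255),60,(25,262,345,296)):
    o,dd,cz=wray(*c,pos,q);print(c,a,wonz(*c,pos,q,.088),'depth',o+dd*np.median(d[m])/cz)
for c,a,m in blobs(p,(45,100,40),(80,255,255),100,(180,0,300,40)):
    print('jar',c,a,wonz(*c,pos,q,.068))
E
```

```text
[ 38.7566 273.4178] 304 [ 0.6317 -0.1269  0.088 ] depth [ 0.6315 -0.1262  0.0887]
[ 90.125  276.3575] 400 [ 0.6423 -0.0597  0.088 ] depth [ 0.6421 -0.0591  0.0887]
[153.7806 278.6252] 547 [0.6524 0.0075 0.088 ] depth [0.6521 0.008  0.0888]
[230.2675 280.6657] 658 [0.6629 0.0749 0.088 ] depth [0.6625 0.0752 0.0889]
[315.0573 281.0824] 716 [0.6728 0.1422 0.088 ] depth [0.6724 0.1423 0.089 ]
jar [222.2893   1.562 ] 121 [0.4431 0.1049 0.068 ]
```

```bash
python3 -m crank '[[[0,1.3,-0.1,-1.5,5,-0.75,0],[0,1.3,-0.1,-1.5,4.9,-0.75,0],[0,1.2,-0.1,-1.5,0,0,0],[0,0,0,-2,0,0,0],[0,0,0,-2,0,0,0],[0,0,0,-1.9,0,0,0],[0,0,0,0,0,0,0],[0,0,0,0,0,0,0]]]'
```

```text
clock: 3.28
position: [0.6728, 0.1507, 0.108]
ee_rot: [0.074, 0.993, 0.087, 0.007]
ft_force: [-0.3, 0.1, -0.2]
grip_width: -0.002
grasp_force: 0.0
```

```bash
python3 -m crank '[[[0,0,0,-0.6,0,0,0],[0,0,0,-0.6,0,0,0],[0,0,0,-0.5,0,0,0],[0,0,0,-0.3,0,0,0],[0,0,0,-0.2,0,0,0],[0,0,0,0,0,0,0],[0,0,0,0,0,0,0]]]'
```

```text
clock: 4.15
position: [0.6725, 0.1505, 0.0856]
ee_rot: [0.074, 0.993, 0.087, 0.007]
ft_force: [-1.9, -1.6, 3.3]
grip_width: -0.001
grasp_force: 1.4
```

```bash
python3 -m crank '[[[0,-0.14,-0.96,0,0,0,0],[0,-0.14,-0.96,0,0,0,0],[0,-0.14,-0.96,0,0,0,0],[0,-0.14,-0.96,0,0,0,0],[0,-0.14,-0.96,0,0,0,0],[0,-0.14,-0.96,0,0,0,0],[0,-0.14,-0.96,0,0,0,0],[0,0,0,0,0,0,0]]]'
python3 -m crank '[[[0,0,0,0,0,0,0],[0,-0.14,-0.96,0,0,0,0],[0,-0.14,-0.96,0,0,0,0],[0,-0.14,-0.96,0,0,0,0],[0,-0.14,-0.96,0,0,0,0],[0,-0.14,-0.96,0,0,0,0],[0,-0.14,-0.96,0,0,0,0],[0,-0.14,-0.96,0,0,0,0],[0,0,0,0,0,0,0],[0,0,0,0,0,0,0]]]'
```

```text
clock: 5.15
position: [0.6626, 0.0814, 0.0852]
ee_rot: [0.075, 0.993, 0.086, 0.007]
ft_force: [-0.0, -2.7, 3.0]
grip_width: 0.002
grasp_force: 1.5
clock: 6.4
position: [0.6529, 0.0152, 0.0853]
ee_rot: [0.075, 0.993, 0.087, 0.007]
ft_force: [-0.7, -2.3, 3.3]
grip_width: -0.004
grasp_force: 1.5
```

```bash
python3 -m crank '[[[0,0,0,3,0,0,0],[0,0,0,3,-4.9,0.75,0],[0,0,0,1,-5,0.75,0],[2.4,-2.4,1.9,0,0,0,-10],[2.4,-2.4,1.9,0,0,0,-10],[2.4,-2.4,1.9,0,0,0,-10],[2.4,-2.4,1.9,0,0,0,-10],[2.4,-2.4,1.9,0,0,0,-10],[2.4,-2.4,1.9,0,0,0,-10],[2.4,-2.4,1.9,0,0,0,-10],[2.4,-2.4,1.9,0,0,0,-10],[2.4,-2.4,1.9,0,0,0,-10],[2.4,0,0,0,0,0,0],[2.4,0,0,0,0,0,0]]]'
python3 - <<'E'
from h import *
from workcell import manip
o=manip.get_obs();print(o['joint_pos']);p,d=eyes.camera('wrist')
np.savez('pics/w2.npz',p=p,d=d,pos=o['position'],q=o['ee_rot']);cv2.imwrite('pics/w2.png',p[:,:,::-1])
print(R.from_quat(o['ee_rot']).as_matrix().round(3))
for c,a,m in blobs(p,(45,100,40),(80,255,255),200):
    print('jar',c,a,wonz(*c,o['position'],o['ee_rot'],.071))
E
```

```text
clock: 8.15
position: [0.4372, 0.1868, 0.1552]
ee_rot: [0.757, 0.653, -0.0, 0.0]
ft_force: [0.3, -0.1, 0.5]
grip_width: 0.281
grasp_force: 0.0
[-0.8506069   0.05362674  0.36359348  1.95969961 -0.02065167  1.13191338
 -0.62531912]
[[ 0.146  0.989  0.   ]
 [ 0.989 -0.146 -0.   ]
 [-0.     0.    -1.   ]]
jar [120.24036627 247.18199161] 2621 [0.29453216 0.21106263 0.071     ]
jar [197.29856115 338.36125385] 1946 [0.33415978 0.130983   0.071     ]
jar [320.08801697 344.51148816] 2829 [0.42609616 0.11498798 0.071     ]
```

View pics/w2.png

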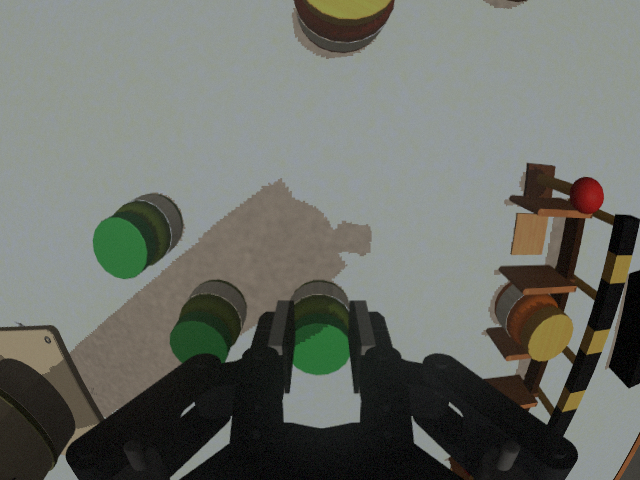

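```bash
python3 -m crank '[[[2.4,0,0,-3,0,0,0],[2.4,0,0,-3,0,0,0],[2.4,0,0,-3,0,0,0],[2.4,0,0,-2.5,0,0,0],[2.4,0,0,-1.8,0,0,0],[2.4,0,0,0,0,0,0],[2.4,-0.22,-1.5,0,0,0,0],[2.4,-0.22,-1.5,0,0,0,0],[2.4,-0.1,-0.7,0,0,0,0],[2.4,-0.07,-0.5,0,0,0,0],[2.4,-0.07,-0.5,0,0,0,0],[2.4,-0.07,-0.5,0,0,0,0],[2.4,0,0,0,0,0,0]]]'
```

```text
clock: 9.82
position: [0.4295, 0.1348, 0.0224]
ee_rot: [0.758, 0.652, 0.0, 0.0]
ft_force: [-0.1, -0.9, 0.6]
grip_width: 0.281
grasp_force: 0.1
```

```bash
python3 -m crank '[[[2.4,-0.06,-0.4,0,0,0,0],[2.4,-0.12,-0.8,0,0,0,0],[2.4,-0.12,-0.8,0,0,0,0],[2.4,-0.12,-0.8,0,0,0,0],[2.4,-0.12,-0.8,0,0,0,0],[2.4,-0.12,-0.8,0,0,0,0],[2.4,-0.1,-0.7,0,0,0,0],[2.4,-0.07,-0.4,0,0,0,0],[2.4,0,0,0,0,0,0]]]'
python3 - <<'E'
from h import *
np.set_printoptions(precision=4,suppress=True)
p,d=eyes.camera('top');cv2.imwrite('pics/top1.png',p[:,:,::-1])
for c,a,m in blobs(p,(45,100,40),(80,255,255),60,(180,250,400,370)):print(c,a,onz('top',*c,.072)+[.0015,.001,0])
E
```

```text
clock: 10.95
position: [0.421, 0.0796, 0.0223]
ee_rot: [0.758, 0.652, -0.0, 0.0]
ft_force: [0.2, 0.1, -0.8]
grip_width: 0.281
grasp_force: 0.0
[303.0556 293.254 ] 126 [0.418  0.0285 0.072 ]
[363.8728 341.8668] 503 [ 0.3333 -0.096   0.072 ]
[204.7831 350.3013] 521 [0.2945 0.208  0.072 ]
```

View pics/top1.png

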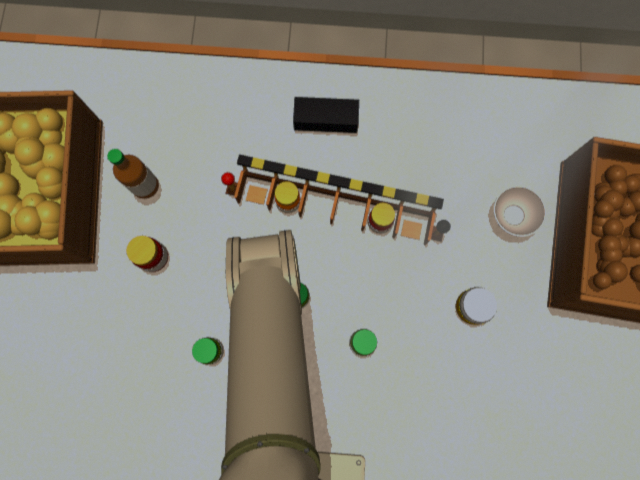

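The top view shows the jar half hidden by the arm at about (300,293), near (0.416, 0.045). A vertical hand behind it there would be inside 0.4 m. So I will straddle the jar from above with open fingers, with the rear finger doing the pushing, and push it forward first. I back off, rise and look.

```bash
python3 -m crank '[[[2.4,0.3,2,0,0,0,0],[2.4,0.3,2,0,0,0,0],[2.4,0,0,3,0,0,0],[7.4,0,0,4,0,0,0],[7.4,0,0,4,0,0,0],[7.4,0,0,2,0,0,0],[7.4,0,0,0,0,0,0],[7.4,0,0,0,0,0,0]]]'
python3 - <<'E'
from h import *
from workcell import manip
o=manip.get_obs();p,d=eyes.camera('wrist')
cv2.imwrite('pics/w3.png',p[:,:,::-1])
for c,a,m in blobs(p,(45,100,40),(80,255,255),200):
    cn=max(cv2.findContours(m.astype(np.uint8),0,2)[0],key=cv2.contourArea)
    (x,y),r=cv2.minEnclosingCircle(cn)
    dd=np.where(m,d,0);D=np.median(d[m]);oo,ry,cz=wray(*c,o['position'],o['ee_rot'])
    print(c,a,(x,y,r),wonz(*c,o['position'],o['ee_rot'],.072),'dep',oo+ry*D/cz)
E
```

```text
clock: 12.0
position: [0.4267, 0.1203, 0.1515]
ee_rot: [0.758, 0.653, -0.001, -0.0]
ft_force: [-0.4, -0.4, -0.8]
grip_width: 0.867
grasp_force: 0.0
[106.25048733 155.35087719] 3078 (109.11538696289062, 154.73077392578125, 35.40666198730469) [0.29513049 0.21075966 0.072     ] dep [0.29566773 0.2107321  0.07282797]
[184.75340729 266.29160063] 3155 (184.07931518554688, 266.9137878417969, 33.97087478637695) [0.33384293 0.12521429 0.072     ] dep [0.33420582 0.12548195 0.07276367]
[322.64500376 350.02516905] 2662 (322.5, 348.1216125488281, 32.24234390258789) [0.41692941 0.0465867  0.072     ] dep [0.41699959 0.04706844 0.07268504]
```

View pics/w3.png

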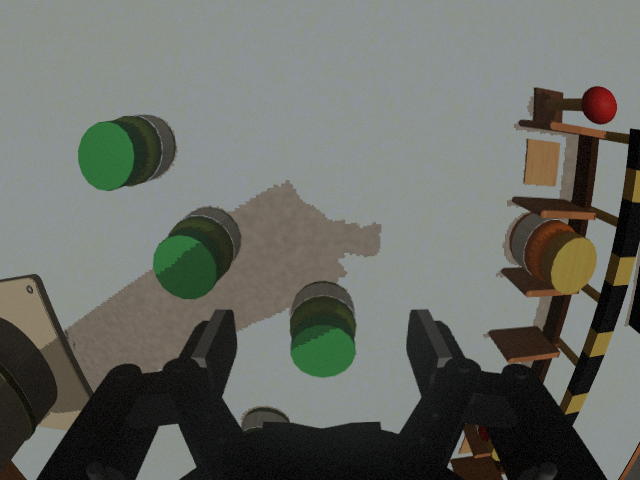

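```bash
python3 -m crank '[[[7.4,-0.3,-2.5,0,0,0,0],[7.4,-0.3,-2.5,0,0,0,0],[7.4,-0.4,-2.5,0,0,0,0],[7.4,0,0,-1,0,0,0],[7.4,0,0,-3,0,0,0],[7.4,0,0,-3,0,0,0],[7.4,0,0,-3,0,0,0],[7.4,0,0,-3,0,0,0],[7.4,0,0,-0.3,0,0,0],[5.8,0,0,0,0,0,0],[5.8,0,0,0,0,0,0],[5.8,0,0,0,0,0,0]]]' 20
```

```text
clock: 13.55
position: [0.4177, 0.0454, 0.0201]
ee_rot: [0.758, 0.652, 0.001, 0.0]
ft_force: [-0.1, -0.0, 0.3]
grip_width: 0.678
grasp_force: 0.0
```

```bash
python3 -m crank '[[[5.8,0.5,-0.09,0,0,0,0],[5.8,0.95,-0.16,0,0,0,0],[5.8,0.95,-0.16,0,0,0,0],[5.8,0.95,-0.16,0,0,0,0],[5.8,0.95,-0.16,0,0,0,0],[5.8,0.95,-0.16,0,0,0,0],[5.8,0.95,-0.16,0,0,0,0],[5.8,0.95,-0.16,0,0,0,0],[5.8,0.95,-0.16,0,0,0,0],[5.8,0.95,-0.16,0,0,0,0],[5.8,0.95,-0.16,0,0,0,0],[5.8,0.5,-0.09,0,0,0,0],[5.8,0,0,0,0,0,0],[7.4,0,0,0,0,0,0],[7.4,0,0,0,0,0,0],[7.4,0,0,0,0,0,0]]]'
python3 -m crank '[[[7.4,0,0,2,0,0,0],[7.4,0,0,4,0,0,0],[7.4,0,0,4,0,0,0],[7.4,0,0,3,0,0,0],[2.4,-1.0,0.15,0,0,0,10],[2.4,-1.0,0.15,0,0,0,10],[2.4,-1.0,0.15,0,0,0,10],[2.4,-1.0,0.15,0,0,0,10],[2.4,-1.0,0.15,0,0,0,10],[2.4,-1.0,0.15,0,0,0,10],[2.4,-1.0,0.15,0,0,0,10],[2.4,-0.5,0.1,0,0,0,10],[2.4,0,0,0,0,0,10],[2.4,0,0,0,0,0,0]]]'
python3 - <<'E'
from h import *
from workcell import manip
o=manip.get_obs();print(R.from_quat(o['ee_rot']).as_matrix().round(3))
p,d=eyes.camera('wrist');cv2.imwrite('pics/w4.png',p[:,:,::-1])
for c,a,m in blobs(p,(45,100,40),(80,255,255),200):
    print(c,a,wonz(*c,o['position'],o['ee_rot'],.072))
p,d=eyes.camera('top');cv2.imwrite('pics/top2.png',p[:,:,::-1])
for c,a,m in blobs(p,(45,100,40),(80,255,255),60,(180,210,400,370)):print('top',c,a,onz('top',*c,.072)+[.0015,.001,0])
E
```

```text
clock: 15.55
position: [0.5221, 0.0274, 0.0194]
ee_rot: [0.758, 0.652, 0.0, 0.0]
ft_force: [0.1, -0.3, 0.4]
grip_width: 0.872
grasp_force: 0.0
clock: 17.3
position: [0.4471, 0.0388, 0.1494]
ee_rot: [0.075, 0.997, 0.0, 0.0]
ft_force: [0.3, -0.7, 0.1]
grip_width: 0.281
grasp_force: 0.0
[[-0.989  0.15   0.   ]
 [ 0.15   0.989  0.   ]
 [-0.     0.    -1.   ]]
[544.80559345  13.93997271] 1466 [0.30350985 0.21035096 0.072     ]
[432.25062886  56.06402927] 4373 [0.33314906 0.12316866 0.072     ]
[ 95.47236671 122.12321196] 3076 [ 0.33313044 -0.09488814  0.072     ]
[322.50866643 346.99292536] 2827 [0.51741937 0.02908791 0.072     ]
top [248.03342618 333.4178273 ] 359 [0.33257019 0.12835193 0.072     ]
top [363.86534653 341.86534653] 505 [ 0.33334362 -0.09599704  0.072     ]
top [204.81153846 350.30384615] 520 [0.29450744 0.20796355 0.072     ]
```

View pics/w4.png

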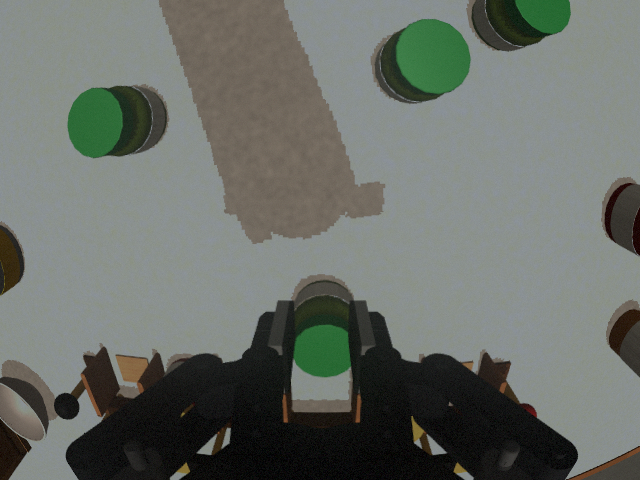

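The wrist view shows the jar at (322,347), upright and lined up between gap c's dividers at (285,410) and (357,405), so I push it straight in.

```bash
python3 -m crank '[[[2.4,0,0,-3,0,0,0],[2.4,0,0,-3,0,0,0],[2.4,0,0,-3,0,0,0],[2.4,0,0,-2.5,0,0,0],[2.4,0,0,-1.2,0,0,0],[2.4,1.5,-0.23,0,0,0,0],[2.4,1,-0.15,0,0,0,0],[2.4,0.6,-0.09,0,0,0,0],[2.4,0.6,-0.09,0,0,0,0],[2.4,0.8,-0.12,0,0,0,0],[2.4,0.8,-0.12,0,0,0,0],[2.4,0.8,-0.12,0,0,0,0],[2.4,0.8,-0.12,0,0,0,0],[2.4,0.8,-0.12,0,0,0,0],[2.4,0,0,0,0,0,0]]]'
python3 -m crank '[[[2.4,0.6,-0.09,0,0,0,0],[2.4,0.8,-0.12,0,0,0,0],[2.4,0.8,-0.12,0,0,0,0],[2.4,0.8,-0.12,0,0,0,0],[2.4,0.8,-0.12,0,0,0,0],[2.4,0.5,-0.08,0,0,0,0],[2.4,0,0,0,0,0,0]]]'
```

```text
clock: 19.27
position: [0.525, 0.027, 0.0224]
ee_rot: [0.075, 0.997, -0.0, 0.001]
ft_force: [0.0, 0.4, 0.4]
grip_width: 0.282
grasp_force: 0.0
clock: 20.15
position: [0.5677, 0.0205, 0.0224]
ee_rot: [0.075, 0.997, -0.0, 0.0]
ft_force: [-0.3, -0.0, -0.2]
grip_width: 0.278
grasp_force: 0.0
```

```bash
python3 -m crank '[[[2.4,0.4,-0.06,0,0,0,0],[2.4,0.3,-0.05,0,0,0,0],[2.4,0,0,0,0,0,0]]]'
python3 -m crank '[[[2.4,0.15,-0.02,0,0,0,0],[2.4,0.1,-0.02,0,0,0,0],[2.4,0,0,0,0,0,0]]]'
```

```text
clock: 20.52
position: [0.5745, 0.0196, 0.0224]
ee_rot: [0.075, 0.997, 0.0, 0.0]
ft_force: [-0.1, 0.3, -0.7]
grip_width: 0.281
grasp_force: 0.1
clock: 20.9
position: [0.5767, 0.0192, 0.0224]
ee_rot: [0.075, 0.997, 0.0, 0.0]
ft_force: [-1.0, 0.6, 1.1]
grip_width: 0.277
grasp_force: 0.7
```

```bash
python3 -m crank '[[[2.4,0.1,-0.02,0,0,0,0],[2.4,0.1,-0.02,0,0,0,0],[2.4,0,0,0,0,0,0]]]'
```

```text
clock: 21.28
position: [0.5771, 0.0191, 0.0221]
ee_rot: [0.075, 0.997, 0.0, -0.002]
ft_force: [-9.2, 2.3, 6.7]
grip_width: 0.281
grasp_force: 5.0
```

The force rises to 9 N at the expected spot, so the jar is home against the bar. I retreat, rise and check.

```bash
python3 -m crank '[[[2.4,-0.5,0.08,0,0,0,0],[2.4,-2,0.3,0,0,0,0],[2.4,-4,0.6,0,0,0,0],[2.4,-3,0.5,0,0,0,0],[2.4,0,0,4,0,0,0],[2.4,0,0,4,0,0,0],[2.4,0,0,4,0,0,0],[2.4,-2,3,2,0,0,0],[2.4,-2,5,2,0,0,0],[2.4,-2,5,0,0,0,0],[2.4,0,5,0,0,0,0],[2.4,0,5,0,0,0,0],[2.4,0,0,0,0,0,0]]]'
python3 - <<'E'
from h import *
np.set_printoptions(precision=4,suppress=True)
p,d=eyes.camera('top')
for c,a,m in blobs(p,(45,100,40),(80,255,255),60,(180,150,400,370)):print('top',c,a,onz('top',*c,.072)+[.0015,.001,0])
s,_=eyes.camera('side')
for c,a,m in blobs(s,(45,100,40),(80,255,255),60,(140,205,400,345)):print('side',c,a,onz('side',*c,.072))
cv2.imwrite('pics/end.png',np.hstack([cv2.resize(p[120:370,170:500],(400,300)),cv2.resize(s[170:400,140:440],(400,300))])[:,:,::-1])
E
```

```text
clock: 22.9
position: [0.4229, 0.2675, 0.1823]
ee_rot: [0.072, 0.997, 0.001, 0.0]
ft_force: [-0.1, -0.9, 0.7]
grip_width: 0.281
grasp_force: 0.0
top [317.8288 198.9577] 473 [0.611  0.0141 0.072 ]
top [251.2023 333.3171] 514 [0.3332 0.1223 0.072 ]
top [363.8333 341.8571] 504 [ 0.3334 -0.0959  0.072 ]
top [207.0893 349.1582] 392 [0.297  0.2038 0.072 ]
side [159.3694 222.4985] 333 [0.2913 0.1983 0.072 ]
side [182.4417 243.1165] 412 [0.3297 0.1141 0.072 ]
side [334.9321 254.4683] 442 [0.6067 0.0064 0.072 ]
side [196.024  317.0978] 583 [ 0.331  -0.1051  0.072 ]
```

View pics/end.png

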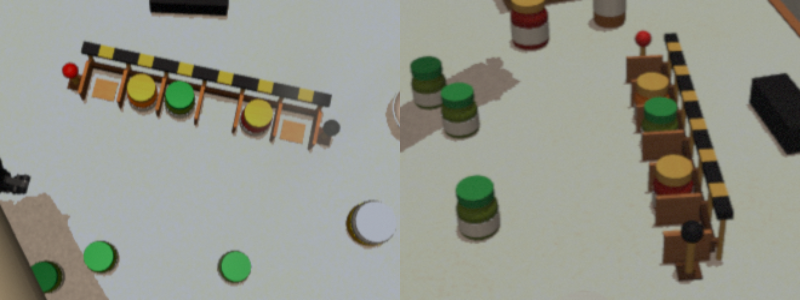

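The green jar stands upright in the third gap from the red ball, at (180,97) in the left half. It measures (0.611, 0.014), against a home point of (0.611, 0.0139). Everything else is in place and the arm is clear.

```bash
python3 -c "
from workcell import job
print(job.hand_in())"
```

```text
the job is handed in; nothing more can be done
None
```

The job is handed in, with no verdict returned: I touched plates a, b and c in turn from the red-ball end, then slid the green jar upright along the counter (for about 10 cm with the open fingers straddling it) into the third gap against the back bar; its measured centre is within about 1 mm of home, nothing else appears to have moved, and the arm is clear.

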